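Clear the sawn profile offcuts off the rig's base plate

ROBOT

A 6-joint arm with a two-finger parallel gripper is mounted at the origin on the work surface. World frame = base frame: x ahead of the robot, y to its left, z up, the work surface at z = 0. Lengths are in mm, angles in degrees, forces in N, time in s.
With the tool pointing down it reaches from about 350 to 850 mm from the base axis. Payload 8.1 kg.
Tool frame: the origin (TCP) lies midway between the tips of the shut fingers; the grasp point (between the pads) lies hold_point_z behind it (hold_point_z is the distance from the TCP to the grasp point, in mm); z points along the fingers, x is the direction in which the jaws open and shut, and the axes are right-handed (so a half turn about z gives the same grasp; the last joint's range is limited). The gripper opens to 85 mm and grips with 20 to 120 N. Pads are 22 mm wide; open, the fingers measure 114 mm over their backs; the gripper's body (76 mm by 85 mm) begins 54 mm behind the grasp point. The pads swing forward as they close: fully open they stand 13 mm farther back than shut.
Start: joints at [72.227, 7.471, 85.268, -0, 87.261, -4.893], TCP at [133.724, 584.913, 231.292] pointing down, gripper open.
Joint ranges: [-169.43, 169.43], [-51.17, 129.36], [1.28, 143.12], [-76.62, 256.62], [0, 156.53], [-152.29, 152.29]. Speed limits (degrees/s): [136.94, 136.94, 159.86, 180, 180, 180].

INTERFACE

Orientations are given as [roll, pitch, yaw] about the fixed x, y, z axes, in that order (R = Rz(yaw) Ry(pitch) Rx(roll)).
In Python, from bench import * gives the robot as it stands.
- The arm moves only by the shell command python3 -m pendant 'ROWS' [OPENING] [FORCE]. ROWS is JSON, a list that holds one entry, the list of rows, each a list of 4 numbers: the shift along the tool's x, y, z normalised to -1 to 1, where 1 is 0.02 m, then the turn about the tool's z normalised to -1 to 1, where 1 is 0.08 rad. A call has exactly 10 rows; each row shifts and turns the pose as measured when the row begins, along the tool's axes as they then stand; what a row does not reach is not made up. A row lasts 1/12 s, in which the tool goes at most 41.7 mm and 7.16 degrees, less where a joint would pass 70% of its speed; a pose out of reach is approached as far as the arm can. A call with a number of a shift or a turn outside -1 to 1 is refused whole. A call with a gripper value outside its range is refused whole. OPENING is the gripper's target within -1 to 1 (fully open at 1, half-way at 0, shut at -1), set as the call begins (- or left out, the last holds). The fingers move at their own pace and stop on an object; FORCE is the grip in N (left out, the last holds). Time passes only in rows, so rows that do not move let the fingers close, or fill a call up. It gives the time, the measured TCP pose, the force and the opening at its end, in the units of the state.
- sense(): the state, without advancing time (a new reading comes with each control period).
- snapshot(name): name is "side" or "top" or "wrist"; returns the picture (420x560x3 uint8, red, green, blue); there is no depth.
- calibration(name): a dict with "mtx" (3x3 intrinsics, pixels), "world_to_cam" (4x4, takes a point from world to camera coordinates); the wrist camera has in their place "hand_eye" (4x4, takes a point from camera to tool coordinates, whose origin is the TCP and whose axes are the tool frame's). Camera axes: x right, y down, z forward; pixel columns grow to the right and rows downward; lengths in mm; the calibration is good to about 2 mm. The wrist camera is an equidistant fisheye: a pixel r from the principal point sees the ray r / f radians off the axis. A picture is of the moment at which its call begins: read the wrist's pose just before it. calibration takes no time and is no camera call.
- hand_in(): hands the job in, once; it reports no verdict.
The state is a dict: "time": time; "joint_pos": joint angles; "qd": joint speeds; "joint_efforts": joint torques, N m; "tool_pos": TCP position; "tcp_rot": TCP orientation; "ft_force": force on the tool from outside, world axes, zero at the start; "wrist_torque": the same for the moment, N m; "finger_gap": finger opening in mm.
Only numpy, scipy, OpenCV 4.12 (cv2) and the standard library are available. Lean on these libraries where they do the work, as an engineer would, in place of code of your own. Each camera call takes 0.05 s, during which the arm holds its last target.

TASK

Clear the two black aluminium-profile offcuts off the base plate of the positioning rig and drop them into the red scrap bin. The silver profile piece is still needed: leave it where it lies.

Things in the scene. Friction and masses are not known exactly. Their poses are not given: they have to be found in the camera images.
- offcut_long_mid (a point): Centre of the longer offcut of black T-slot profile with bright sawn ends: a square bar 30 mm wide (x), 60 mm long (y), 30 mm high (z), about 60 g; z up. Lies on the rig's aluminium base plate (300 x 400 mm, top face 18 mm above the table), this centre 33 mm above the table, its length within 45 degrees of left-right.
- offcut_short_mid (a point): Centre of the shorter offcut of black T-slot profile with bright sawn ends: a square bar 30 mm wide (x), 44 mm long (y), 30 mm high (z), about 44 g; z up. Lies on the same plate, also within 45 degrees of left-right. Along the plate's near edge (robot side), 90 mm or more from the bars' centres, stands a fixed stage with knobs, top 124 mm above the table.
- silver_piece_mid (a point): Centre of a good piece of bare silver T-slot profile, to be left alone: a square bar 30 mm wide (x), 52 mm long (y), 30 mm high (z), about 52 g; z up. Lies on the same plate, also within 45 degrees of left-right. The three bars are at least 88 mm apart, centre to centre.
- scrap_bin: Red open-topped scrap bin, fixed to the table left or right of the plate (a blue parts tray, 60 mm high, is on the other side). 160 x 160 mm outside, 90 mm high, walls and floor 5 mm thick. Origin: centre of its underside, on the table; x and y run along its sides, z up.

How it is judged (in metres and radians):
At the end, for the whole second after the job is handed in: Both black offcuts lie at rest inside the red scrap bin (centres within its walls and below its rim), and the silver piece is within 15 mm of where it started (x of offcut_long_mid in the frame of scrap_bin between -0.075 and 0.075 m and y of offcut_long_mid in the frame of scrap_bin between -0.075 and 0.075 m and z of offcut_long_mid in the frame of scrap_bin between 0 and 0.085 m and x of offcut_short_mid in the frame of scrap_bin between -0.075 and 0.075 m and y of offcut_short_mid in the frame of scrap_bin between -0.075 and 0.075 m and z of offcut_short_mid in the frame of scrap_bin between 0 and 0.085 m and linear speed of each of offcut_long, offcut_short below 0.03 m/s and distance of silver_piece_mid from where it was at the start of the episode below 0.015 m); the robot touches nothing.
It fails at once if the silver piece is moved by more than 15 mm (distance of silver_piece_mid from where it was at the start of the episode above 0.015 m).
It also fails if it takes over 51 s, if anything falls off the work surface, if the arm or the gripper's body presses on something with over 40 N, if the wrist force passes 120 N, or if a joint passes its speed limit or range.

## Working session

There is one attempt and no reset: what is moved stays moved. The work goes in short steps, Python scripts to look and compute and a shell command to move; the robot and the scene stay as the last step left them, time stands still between calls to the robot, and variables do not carry over. Pictures are saved under pics/ and viewed, and the job is handed in when it is done.

```bash
mkdir -p pics
python3 - <<'E'
from bench import *
import cv2
s=sense();print(s)
for n in ["top","side","wrist"]:
    im=snapshot(n);cv2.imwrite(f"pics/{n}0.png",im[:,:,::-1]);print(n,calibration(n))
try: print(hold_point_z)
except Exception as e: print(e)
E
ls
```

```text
{'time': 0.0, 'joint_pos': array([ 7.22277626e+01,  7.51612015e+00,  8.53291457e+01, -3.62585975e-04,
        8.72590778e+01, -4.89441888e+00]), 'qd': array([-0.02917591, -0.05823915, -0.01092578,  0.08600357, -0.05123898,
       -0.02173635]), 'joint_efforts': array([ 1.30258257e-03, -5.69417202e+01, -5.00543261e+01, -1.82362955e-04,
        1.51286193e-02,  8.41163614e-05]), 'tool_pos': array([133.55444052, 584.39957385, 230.23513315]), 'tcp_rot': array([-1.79991458e+02,  1.03994127e-01,  7.71222069e+01]), 'ft_force': array([-0.65862941,  0.24972469, -0.07488225]), 'wrist_torque': array([ 0.01116816, -0.01473119, -0.01889647]), 'finger_gap': 85.22745100768219}
top {'mtx': array([[430.38828891,   0.        , 279.09554128],
       [  0.        , 430.38828891, 204.58806328],
       [  0.        ,   0.        ,   1.        ]]), 'world_to_cam': array([[-1.08151981e-01, -9.94133287e-01, -1.46829154e-03,
         5.78290504e+01],
       [-9.71596642e-01,  1.06012692e-01, -2.11568605e-01,
         5.72080753e+02],
       [ 2.10483050e-01, -2.14549767e-02, -9.77362046e-01,
         9.682585
[... 468 characters left out ...]
6e-01,  5.87025057e-01, -5.95307048e-01,
         5.85716338e+02],
       [ 0.00000000e+00,  0.00000000e+00,  0.00000000e+00,
         1.00000000e+00]])}
wrist {'mtx': array([[325.1922621 ,   0.        , 277.48453926],
       [  0.        , 325.1922621 , 208.26319572],
       [  0.        ,   0.        ,   1.        ]]), 'hand_eye': array([[ 9.99999685e-01,  5.35543817e-04,  5.85779694e-04,
        -1.43552238e+00],
       [-6.80782493e-04,  9.58176468e-01,  2.86177204e-01,
        -7.25253424e+01],
       [-4.08019886e-04, -2.86177513e-01,  9.58176531e-01,
        -1.42527693e+02],
       [ 0.00000000e+00,  0.00000000e+00,  0.00000000e+00,
         1.00000000e+00]])}
18.700000000000003
pics
```

View pics/top0.png

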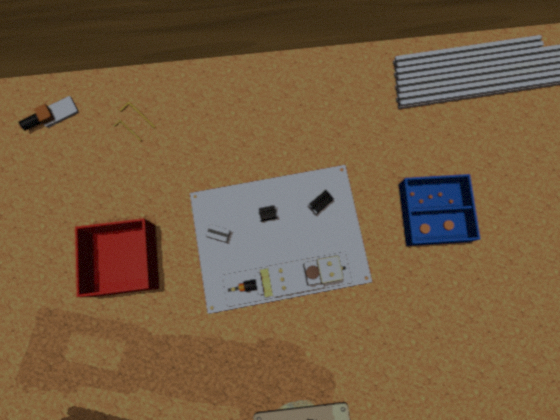

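View pics/side0.png

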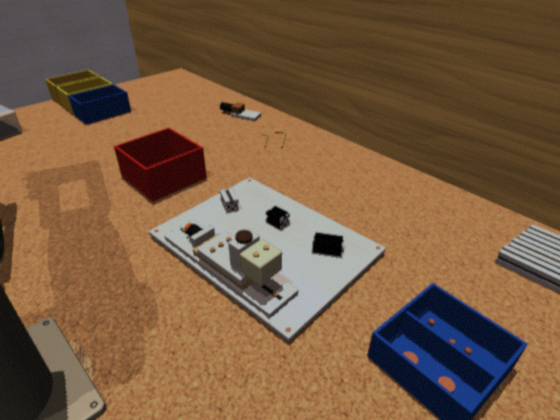

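View pics/wrist0.png

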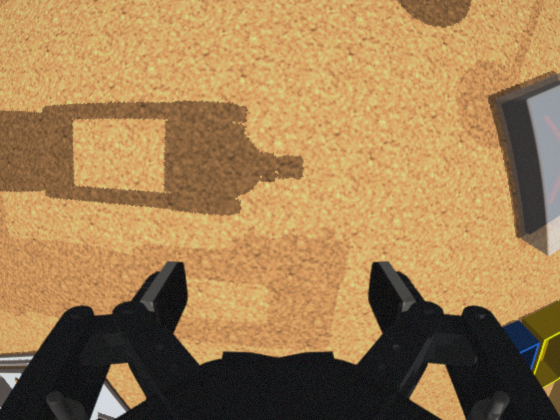

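The top view shows the bin at about (117,257), silver at (219,236), short black at (268,213) and long black at (321,202). I'll zoom in to get the outlines.

Run:
```python
import cv2
im=cv2.imread('pics/top0.png')
c=im[180:260,195:355];cv2.imwrite('pics/crop0.png',cv2.resize(c,None,fx=5,fy=5,interpolation=cv2.INTER_CUBIC))
c=im[205:310,60:180];cv2.imwrite('pics/crop1.png',cv2.resize(c,None,fx=5,fy=5,interpolation=cv2.INTER_CUBIC))
c=im[240:310,200:360];cv2.imwrite('pics/crop2.png',cv2.resize(c,None,fx=5,fy=5,interpolation=cv2.INTER_CUBIC))
c=cv2.imread('pics/side0.png')[180:270,200:360];cv2.imwrite('pics/crop3.png',cv2.resize(c,None,fx=5,fy=5,interpolation=cv2.INTER_CUBIC))
```

```text
(no output)
```

View pics/crop0.png

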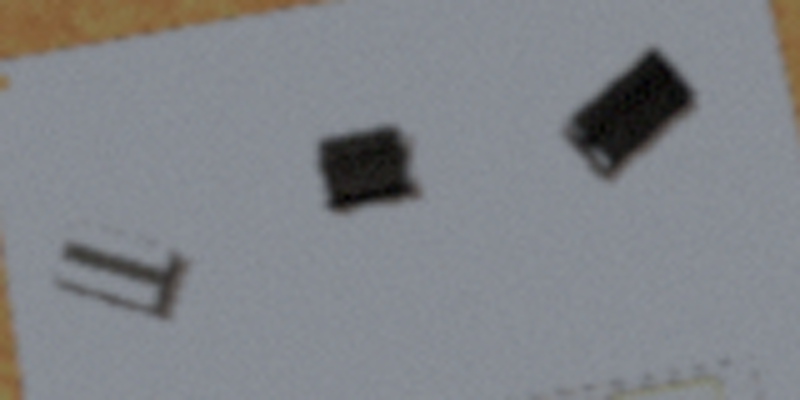

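View pics/crop1.png

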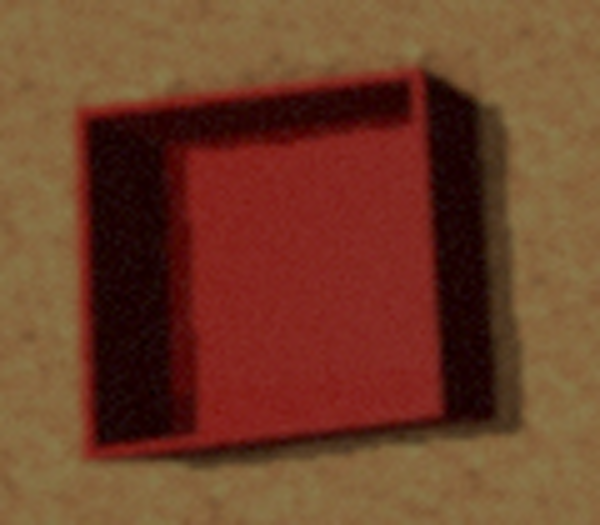

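View pics/crop3.png

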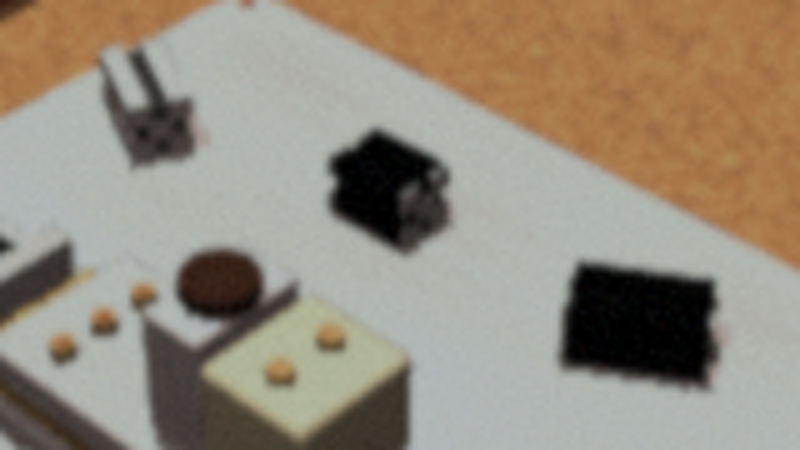

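```bash
cat > h.py <<'E'
from bench import *
import numpy as np, cv2
from scipy.optimize import minimize
C={n:calibration(n) for n in("top","side")}
def proj(n,P):
    c=C[n];P=np.atleast_2d(P);q=P@c["world_to_cam"][:3,:3].T+c["world_to_cam"][:3,3]
    q=q@c["mtx"].T;return q[:,:2]/q[:,2:]
def unproj(n,uv,z):
    c=C[n];R=c["world_to_cam"][:3,:3];t=c["world_to_cam"][:3,3];o=-R.T@t
    uv=np.atleast_2d(uv).astype(float);d=np.c_[uv,np.ones(len(uv))]@np.linalg.inv(c["mtx"]).T@R
    return o+d*((z-o[2])/d[:,2])[:,None]
def box(x,y,yaw,L,W=30,z0=18,h=30):
    c,s=np.cos(yaw),np.sin(yaw);P=[]
    for a in(-1,1):
        for b in(-1,1):
            for z in(z0,z0+h):P.append([x+a*W/2*c-b*L/2*s,y+a*W/2*s+b*L/2*c,z])
    return np.array(P)
E
python3 - <<'E'
from h import *
print('bin corners',unproj('top',np.array([[78,108],[420,70],[440,415],[88,458]])/5*1.0*1+[60,205],90).round(1))
S=8
def mask(n,roi,thr):
    im=cv2.imread(f'pics/{n}0.png');x0,y0,x1,y1=roi
    g=im[y0:y1,x0:x1].max(2).astype(np.uint8);g=cv2.resize(g,None,fx=S,fy=S,interpolation=cv2.INTER_CUBIC)
    return (g<thr).astype(np.uint8)
def hullimg(p,shape):
    m=np.zeros(shape,np.uint8);h=cv2.convexHull(p.astype(np.float32)).round().astype(np.int32);cv2.fillConvexPoly(m,h,1);return m
rois={'long':(60,{'top':(304,184,338,220),'side':(305,225,350,265)}),'short':(44,{'top':(255,202,282,225),'side':(262,202,294,232)})}
for k,(L,r) in rois.items():
    M={}
    for n in r:
        m=mask(n,r[n],75);pts=cv2.findNonZero(m)
        nn,l,st,_=cv2.connectedComponentsWithStats(m);j=1+st[1:,4].argmax();pts=cv2.findNonZero((l==j).astype(np.uint8))[:,0]
        M[n]=hullimg(pts,m.shape)
    def cost(p,names,):
        t=0
        for n in names:
            q=(proj(n,box(p[0],p[1],p[2],L))-r[n][:2]+.5)*S-.5
            h=hullimg(q,M[n].shape);t+=1-(h&M[n]).sum()/(h|M[n]).sum()
        return t
    a=r['top'];c0=unproj('top',[(a[0]+a[2])/2,(a[1]+a[3])/2],33)[0]
    for names in (['top'],['side'],['top','side']):
        best=min((minimize(cost,[c0[0],c0[1],y],args=(names,),method='Nelder-Mead',options=dict(initial_simplex=[[c0[0],c0[1],y],[c0[0]+8,c0[1],y],[c0[0],c0[1]+8,y],[c0[0],c0[1],y+.3]],xatol=.05,fatol=1e-4)) for y in np.radians([-40,-15,10,35])),key=lambda o:o.fun)
        print(k,names,best.x[:2].round(1),np.degrees(best.x[2]).round(1),round(best.fun,3))
    p=best.x
    if k=='long': 
      vis=cv2.resize(cv2.imread('pics/top0.png')[180:260,195:355],None,fx=5,fy=5)
    for a_,b in [(i,j) for i in range(8) for j in range(i) if bin(i^j).count('1')==1]:
        q=(proj('top',box(*p,L))-[195,180]+.5)*5;cv2.line(vis,tuple(q[a_].astype(int).tolist()),tuple(q[b].astype(int).tolist()),(0,255,0),1)
cv2.imwrite('pics/fit.png',vis)
for nm,uv in dict(silver=[219,235.5]).items(): print(nm,unproj('top',uv,40))
print('knob stage', unproj('top',[[225,275],[262,270],[312,263],[342,258]],124))
E
```

```text
bin corners [[568.1 467.   90. ]
 [568.8 309.8  90. ]
 [411.2 307.5  90. ]
 [409.4 464.   90. ]]
long ['top'] [ 576.2 -107.8] 34.7 0.095
long ['side'] [ 573.8 -106.9] 37.4 0.073
long ['top', 'side'] [ 575.1 -106.7] 35.2 0.182
short ['top'] [561.9  24.4] 5.5 0.099
short ['side'] [559.5  26.3] -4.6 0.112
short ['top', 'side'] [561.7  25.9] 5.3 0.236
silver [[519.59679876 147.00796404  40.        ]]
knob stage [[ 419.00850212  130.29631375  124.        ]
 [ 421.0084089    49.52881774  124.        ]
 [ 424.24837118  -60.27651783  124.        ]
 [ 427.92645743 -126.74468061  124.        ]]
```

View pics/fit.png

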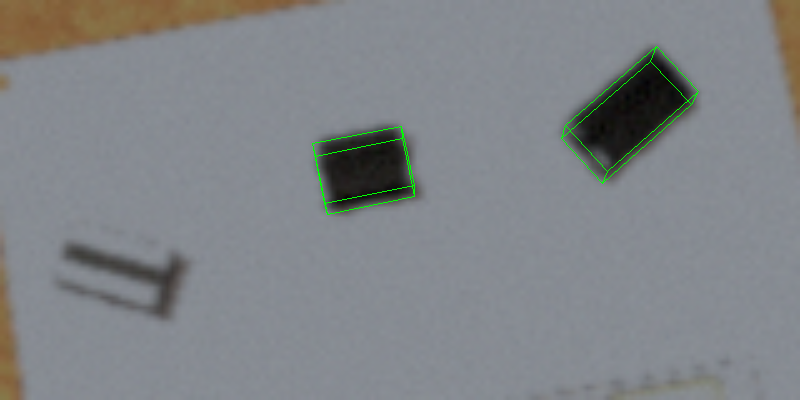

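The fit gives the short bar at about (561.5, 25.5) with yaw around 5°, and the long bar at about (575, -107) with yaw 35°. The bin centre is about (489, 387) and its sides line up with the world axes. I'll fetch the short bar first.

```bash
python3 -m pendant '[[[-0.83,1,0,0],[-0.83,1,0,0],[-0.83,1,0,0],[-0.83,1,0,0],[-0.83,1,0,0],[-0.83,1,0,0],[-0.83,1,0,0],[-0.83,1,0,0],[-0.83,1,0,0],[-0.83,1,0,0]]]' 1 60
python3 -m pendant '[[[-0.83,1,0,0],[-0.83,1,0,0],[-0.83,1,0,0],[-0.83,1,0,0],[-0.83,1,0,0],[-0.83,1,0,0],[-0.83,1,0,0],[-0.83,1,0,0],[-0.83,1,0,0],[-0.83,1,0,0]]]'
```

```text
time: 0.98
tool_pos: [292.8, 371.0, 225.9]
tcp_rot: [-179.8, 0.4, 77.6]
ft_force: [1.5, -0.1, -0.0]
finger_gap: 85.3
time: 1.82
tool_pos: [457.1, 153.4, 224.4]
tcp_rot: [-179.7, 0.5, 77.6]
ft_force: [-1.0, -0.1, -0.1]
finger_gap: 85.5
```

```bash
cat > plan.py <<'E'
import sys
from h import *
x,y,z,yaw,N=map(float,sys.argv[1:6]);N=int(N)
s=sense();p=s["tool_pos"];r=s["tcp_rot"];y0=r[2]
d=np.array([x,y,z])-p;t=(y-0)*0+(-((yaw-y0+180)%360-180))
print('at',p.round(1),r.round(1),'delta',d.round(1),'turn',round(t,1),'t',round(s['time'],2))
for i in range(N):
    a=np.radians(y0-t*i/N);c,q=np.cos(a),np.sin(a)
    print([round(float(v),2) for v in ((d[0]*c+d[1]*q)/N/20,(d[0]*q-d[1]*c)/N/20,-d[2]/N/20,np.radians(t)/N/.08)],end=',')
print()
E
python3 plan.py 561 25.5 150 5 16
```

```text
at [457.1 153.4 224.4] [-179.7    0.5   77.6] delta [ 103.9 -127.9  -74.4] turn 72.6 t 1.82
[-0.32, 0.4, 0.23, 0.99],[-0.29, 0.43, 0.23, 0.99],[-0.25, 0.45, 0.23, 0.99],[-0.22, 0.47, 0.23, 0.99],[-0.18, 0.48, 0.23, 0.99],[-0.14, 0.5, 0.23, 0.99],[-0.1, 0.5, 0.23, 0.99],[-0.06, 0.51, 0.23, 0.99],[-0.02, 0.51, 0.23, 0.99],[0.02, 0.51, 0.23, 0.99],[0.06, 0.51, 0.23, 0.99],[0.1, 0.5, 0.23, 0.99],[0.14, 0.5, 0.23, 0.99],[0.18, 0.48, 0.23, 0.99],[0.22, 0.47, 0.23, 0.99],[0.25, 0.45, 0.23, 0.99],
```

```bash
python3 -m pendant '[[[-0.32,0.4,0.23,1],[-0.29,0.43,0.23,1],[-0.25,0.45,0.23,1],[-0.22,0.47,0.23,1],[-0.18,0.48,0.23,1],[-0.14,0.5,0.23,1],[-0.1,0.5,0.23,1],[-0.06,0.5,0.23,1],[-0.02,0.5,0.23,1],[0.02,0.5,0.23,1]]]'
python3 -m pendant '[[[0.06,0.5,0.23,1],[0.1,0.5,0.23,1],[0.14,0.5,0.23,1],[0.18,0.48,0.23,1],[0.22,0.47,0.23,1],[0.25,0.45,0.23,1],[0,0,0,0],[0,0,0,0],[0,0,0,0],[0,0,0,0]]]'
python3 plan.py 561 25.5 90 5 8
python3 - <<'E'
from bench import *
import cv2
cv2.imwrite('pics/w1.png',snapshot('wrist')[:,:,::-1])
E
```

```text
time: 2.65
tool_pos: [523.3, 63.6, 174.8]
tcp_rot: [179.9, 0.7, 29.5]
ft_force: [0.7, -0.6, 0.1]
finger_gap: 85.7
time: 3.48
tool_pos: [557.6, 9.8, 141.4]
tcp_rot: [179.6, 1.0, 0.6]
ft_force: [0.2, 0.5, 0.3]
finger_gap: 85.5
at [557.6   9.8 141.4] [179.6   1.    0.6] delta [  3.4  15.7 -51.4] turn -4.4 t 3.48
[0.02, -0.1, 0.32, -0.12],[0.02, -0.1, 0.32, -0.12],[0.02, -0.1, 0.32, -0.12],[0.03, -0.1, 0.32, -0.12],[0.03, -0.1, 0.32, -0.12],[0.03, -0.1, 0.32, -0.12],[0.03, -0.1, 0.32, -0.12],[0.03, -0.1, 0.32, -0.12],
```

View pics/w1.png

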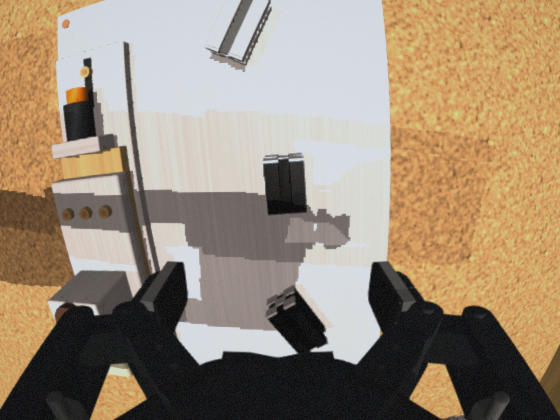

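The wrist view shows the short bar around (285,185) with its top-face corners clear, the long bar at about (297,318) and silver at (240,30). I'll check the positions against this view.

```bash
cat >> h.py <<'E'
from scipy.spatial.transform import Rotation as Rn
def wun(uv,z,p,r):
    c=calibration("wrist");K=c["mtx"];uv=np.atleast_2d(uv).astype(float)
    d=(uv-[K[0,2],K[1,2]])/K[0,0];th=np.linalg.norm(d,axis=1);u=d/th[:,None]
    v=np.c_[u*np.sin(th)[:,None],np.cos(th)]
    H=c["hand_eye"];R=Rn.from_euler('xyz',r,degrees=True).as_matrix()
    o=R@H[:3,3]+p;v=v@(R@H[:3,:3]).T
    return o+v*((z-o[2])/v[:,2])[:,None]
E
python3 - <<'E'
from h import *
c=cv2.imread('pics/w1.png')[140:370,240:350];cv2.imwrite('pics/w1c.png',cv2.resize(c,None,fx=2.6*2,fy=2.6,interpolation=3)if 0 else cv2.resize(c,None,fx=2.6,fy=2.6,interpolation=3))
s=sense();p,r=s['tool_pos'],s['tcp_rot']
P=wun([[263,157],[302,154],[306,213],[268,214]],48,p,r);print(P.round(1),P.mean(0))
E
```

```text
[[545.1  49.1  48. ]
 [573.4  51.7  48. ]
 [577.8   6.7  48. ]
 [548.9   5.5  48. ]] [561.29147309  28.2618337   48.        ]
```

View pics/w1c.png

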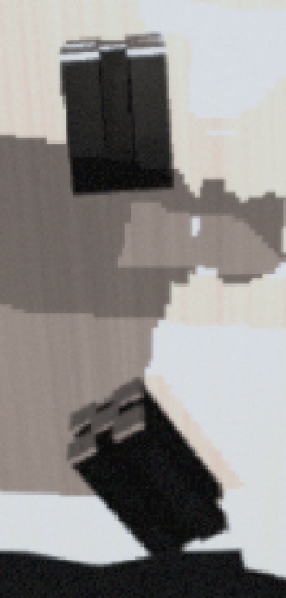

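```bash
python3 -m pendant '[[[0.02,-0.1,0.5,-0.12],[0.02,-0.1,0.5,-0.12],[0.02,-0.1,0.5,-0.12],[0.03,-0.1,0.5,-0.12],[0.03,-0.1,0.5,-0.12],[0.03,-0.1,0.5,-0.12],[0.03,-0.1,0.5,-0.12],[0.03,-0.1,0,-0.12],[0,0,0,0],[0,0,0,0]]]'
python3 plan.py 561 26.5 22 5 5
```

```text
time: 4.37
tool_pos: [557.7, 29.3, 61.7]
tcp_rot: [179.7, 1.2, 5.8]
ft_force: [0.3, 0.4, -0.1]
finger_gap: 85.2
at [557.7  29.3  61.7] [179.7   1.2   5.8] delta [  3.3  -2.8 -39.7] turn 0.8 t 4.37
[0.03, 0.03, 0.4, 0.03],[0.03, 0.03, 0.4, 0.03],[0.03, 0.03, 0.4, 0.03],[0.03, 0.03, 0.4, 0.03],[0.03, 0.03, 0.4, 0.03],
```

```bash
python3 -m pendant '[[[0.06,0.03,0.36,0.02],[0.06,0.03,0.36,0.02],[0.03,0.03,0.36,0.02],[0.03,0.03,0.36,0.02],[0.03,0.03,0.36,0.02],[0,0,0,0],[0,0,0,0],[0,0,0,0],[0,0,0,0],[0,0,0,0]]]'
python3 plan.py 561 26.5 22 5 5
```

```text
time: 5.2
tool_pos: [563.5, 25.5, 23.5]
tcp_rot: [179.7, 1.1, 5.2]
ft_force: [0.2, 0.1, -0.4]
finger_gap: 85.2
at [563.5  25.5  23.5] [179.7   1.1   5.2] delta [-2.5  1.  -1.5] turn 0.2 t 5.2
[-0.02, -0.01, 0.01, 0.01],[-0.02, -0.01, 0.01, 0.01],[-0.02, -0.01, 0.01, 0.01],[-0.02, -0.01, 0.01, 0.01],[-0.02, -0.01, 0.01, 0.01],
```

Close enough, so I'll close on it.

```bash
python3 -m pendant '[[[-0.05,0,0.05,0],[-0.05,0,0,0],[0,0,0,0],[0,0,0,0],[0,0,0,0],[0,0,0,0],[0,0,0,0],[0,0,0,0],[0,0,0,0],[0,0,0,0]]]' -1 60
python3 -m pendant '[[[0,0,-0.3,0],[0,0,-0.6,0],[0,0,-0.8,0],[0,0,-0.8,0],[0,0,-0.8,0],[0,0,-0.8,0],[0,0,-0.8,0],[0,0,-0.8,0],[0,0,-0.8,0],[0,0,-0.8,0]]]'
python3 plan.py 489 387 210 5 19
python3 - <<'E'
from bench import *
import cv2
cv2.imwrite('pics/w2.png',snapshot('wrist')[:,:,::-1])
E
```

```text
time: 6.03
tool_pos: [562.5, 25.4, 24.2]
tcp_rot: [179.6, 0.9, 5.2]
ft_force: [-0.0, -0.6, -0.9]
finger_gap: 28.8
time: 6.87
tool_pos: [561.8, 26.7, 180.5]
tcp_rot: [179.7, 1.2, 5.2]
ft_force: [0.1, -0.4, -0.8]
finger_gap: 29.3
at [561.8  26.7 180.5] [179.7   1.2   5.2] delta [-72.8 360.3  29.5] turn 0.2 t 6.87
[-0.1, -0.96, -0.08, 0.0],[-0.1, -0.96, -0.08, 0.0],[-0.1, -0.96, -0.08, 0.0],[-0.1, -0.96, -0.08, 0.0],[-0.11, -0.96, -0.08, 0.0],[-0.11, -0.96, -0.08, 0.0],[-0.11, -0.96, -0.08, 0.0],[-0.11, -0.96, -0.08, 0.0],[-0.11, -0.96, -0.08, 0.0],[-0.11, -0.96, -0.08, 0.0],[-0.11, -0.96, -0.08, 0.0],[-0.11, -0.96, -0.08, 0.0],[-0.11, -0.96, -0.08, 0.0],[-0.11, -0.96, -0.08, 0.0],[-0.11, -0.96, -0.08, 0.0],[-0.11, -0.96, -0.08, 0.0],[-0.11, -0.96, -0.08, 0.0],[-0.11, -0.96, -0.08, 0.0],[-0.11, -0.96, -0.08, 0.0],
```

View pics/w2.png

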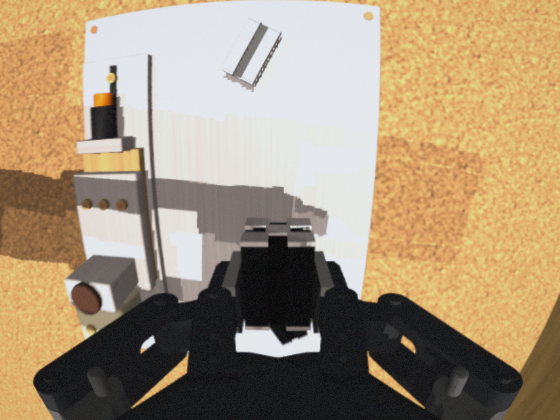

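It's held firmly at a 29 mm gap. Next is carrying it to the bin.

```bash
python3 -m pendant '[[[-0.11,-0.96,-0.05,0],[-0.11,-0.96,-0.05,0],[-0.11,-0.96,-0.05,0],[-0.11,-0.96,-0.05,0],[-0.11,-0.96,-0.05,0],[-0.11,-0.96,-0.05,0],[-0.11,-0.96,-0.05,0],[-0.11,-0.96,0,0],[-0.11,-0.96,0,0],[-0.11,-0.96,0,0]]]'
python3 plan.py 489 412 160 2 9
```

```text
time: 7.75
tool_pos: [526.9, 220.0, 203.9]
tcp_rot: [179.6, -0.0, 4.8]
ft_force: [-0.4, -0.5, -1.0]
finger_gap: 28.8
at [526.9 220.  203.9] [179.6  -0.    4.8] delta [-37.9 192.  -43.9] turn 2.8 t 7.75
[-0.12, -1.08, 0.24, 0.07],[-0.13, -1.08, 0.24, 0.07],[-0.13, -1.08, 0.24, 0.07],[-0.14, -1.08, 0.24, 0.07],[-0.14, -1.08, 0.24, 0.07],[-0.15, -1.08, 0.24, 0.07],[-0.16, -1.08, 0.24, 0.07],[-0.16, -1.08, 0.24, 0.07],[-0.17, -1.07, 0.24, 0.07],
```

```bash
python3 -m pendant '[[[-0.14,-1,0.15,0.06],[-0.14,-1,0.15,0.06],[-0.14,-1,0.15,0.06],[-0.14,-1,0.15,0.06],[-0.14,-1,0.15,0.06],[-0.14,-1,0.15,0.06],[-0.14,-1,0.15,0.06],[-0.14,-1,0.15,0.06],[-0.14,-1,0.15,0.06],[0,0,0,0]]]'
python3 plan.py 489 415 50 2 8
```

```text
time: 8.58
tool_pos: [486.5, 410.2, 182.6]
tcp_rot: [179.8, -0.4, 2.4]
ft_force: [1.1, 1.5, -0.8]
finger_gap: 29.3
at [486.5 410.2 182.6] [179.8  -0.4   2.4] delta [   2.5    4.8 -132.6] turn 0.4 t 8.58
[0.02, -0.03, 0.83, 0.01],[0.02, -0.03, 0.83, 0.01],[0.02, -0.03, 0.83, 0.01],[0.02, -0.03, 0.83, 0.01],[0.02, -0.03, 0.83, 0.01],[0.02, -0.03, 0.83, 0.01],[0.02, -0.03, 0.83, 0.01],[0.02, -0.03, 0.83, 0.01],
```

```bash
python3 -m pendant '[[[0,0,0.8,0],[0.02,0,0.8,0],[0.02,0,0.8,0],[0.02,0,0.8,0],[0.02,0,0.8,0],[0.02,0,0.8,0],[0.02,0,0.7,0],[0,0,0.4,0],[0,0,0,0],[0,0,0,0]]]'
python3 plan.py 489 415 50 2 8
```

```text
time: 9.42
tool_pos: [492.2, 410.5, 67.0]
tcp_rot: [180.0, -0.8, 2.6]
ft_force: [0.1, 0.2, -0.1]
finger_gap: 29.0
at [492.2 410.5  67. ] [180.   -0.8   2.6] delta [ -3.2   4.5 -17. ] turn 0.6 t 9.42
[-0.02, -0.03, 0.11, 0.02],[-0.02, -0.03, 0.11, 0.02],[-0.02, -0.03, 0.11, 0.02],[-0.02, -0.03, 0.11, 0.02],[-0.02, -0.03, 0.11, 0.02],[-0.02, -0.03, 0.11, 0.02],[-0.02, -0.03, 0.11, 0.02],[-0.02, -0.03, 0.11, 0.02],
```

```bash
python3 -m pendant '[[[-0.05,0,0.4,0],[-0.05,0,0.5,0],[0,0,0.3,0],[0,0,0,0],[0,0,0,0],[0,0,0,0],[0,0,0,0],[0,0,0,0],[0,0,0,0],[0,0,0,0]]]'
python3 -m pendant '[[[0,0,0,0],[0,0,0,0],[0,0,0,0],[0,0,0,0],[0,0,0,0],[0,0,0,0],[0,0,-0.3,0],[0,0,-0.7,0],[0,0,-1,0],[0,0,-1,0]]]' 0.2
python3 -m pendant '[[[0,0,-1,0],[0,0,-1,0],[0,0,-1,0],[0,0,-1,0],[0,0,-0.5,0],[0,0,0,0],[0.1,1,0,0],[0.1,1,0,0],[0.1,1,0,0],[0.1,1,0,0]]]' 1
python3 plan.py 575 -107 100 35 22
python3 - <<'E'
from bench import *
import cv2
cv2.imwrite('pics/t3.png',snapshot('top')[:,:,::-1])
E
```

```text
time: 10.25
tool_pos: [492.7, 412.1, 45.1]
tcp_rot: [-179.8, -1.1, 2.6]
ft_force: [-0.4, 0.2, -0.7]
finger_gap: 29.0
time: 11.08
tool_pos: [488.7, 409.9, 104.1]
tcp_rot: [179.9, -0.7, 2.6]
ft_force: [-0.3, 0.4, 0.4]
finger_gap: 51.1
time: 11.92
tool_pos: [500.3, 333.7, 212.7]
tcp_rot: [-179.5, -1.5, 2.9]
ft_force: [0.1, 0.1, 0.3]
finger_gap: 85.1
at [500.3 333.7 212.7] [-179.5   -1.5    2.9] delta [  74.7 -440.7 -112.7] turn -32.1 t 11.92
[0.12, 1.01, 0.26, -0.32],[0.09, 1.01, 0.26, -0.32],[0.07, 1.01, 0.26, -0.32],[0.04, 1.02, 0.26, -0.32],[0.02, 1.02, 0.26, -0.32],[-0.01, 1.02, 0.26, -0.32],[-0.04, 1.02, 0.26, -0.32],[-0.06, 1.01, 0.26, -0.32],[-0.09, 1.01, 0.26, -0.32],[-0.11, 1.01, 0.26, -0.32],[-0.14, 1.01, 0.26, -0.32],[-0.16, 1.0, 0.26, -0.32],[-0.19, 1.0, 0.26, -0.32],[-0.22, 0.99, 0.26, -0.32],[-0.24, 0.99, 0.26, -0.32],[-0.27, 0.98, 0.26, -0.32],[-0.29, 0.97, 0.26, -0.32],[-0.32, 0.97, 0.26, -0.32],[-0.34, 0.96, 0.26, -0.32],[-0.36, 0.95, 0.26, -0.32],[-0.39, 0.94, 0.26, -0.32],[-0.41, 0.93, 0.26, -0.32],
```

View pics/t3.png

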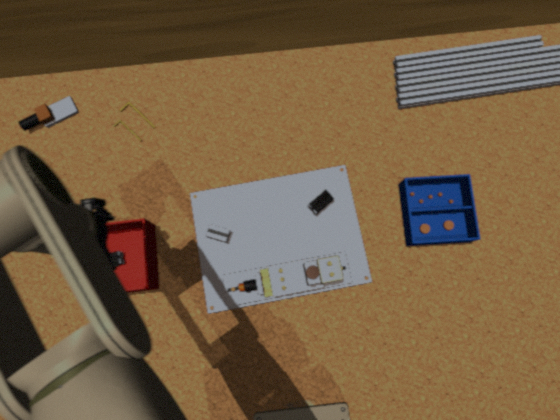

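The short bar is off the plate and silver hasn't moved, still at (219,236). The arm hides most of the bin, so I'll check inside later. On to the long bar.

```bash
python3 -m pendant '[[[0.12,1,0,-0.32],[0.09,1,0,-0.32],[0.07,1,0,-0.32],[0.04,1,0,-0.32],[0.02,1,0,-0.32],[0,1,0,-0.32],[-0.03,1,0,-0.32],[-0.06,1,0.1,-0.32],[-0.09,1,0.1,-0.32],[-0.11,1,0.1,-0.32]]]'
python3 -m pendant '[[[-0.14,1,0.2,-0.32],[-0.16,1,0.2,-0.32],[-0.19,1,0.2,-0.32],[-0.22,1,0.2,-0.32],[-0.24,1,0.2,-0.32],[-0.27,1,0.2,-0.32],[-0.29,0.9,0.2,-0.32],[-0.3,0.6,0.1,-0.2],[0,0,0,0],[0,0,0,0]]]'
python3 plan.py 575 -107 100 35 6
python3 - <<'E'
from h import *
s=sense()
cv2.imwrite('pics/w4.png',snapshot('wrist')[:,:,::-1]);np.savez('w4.npz',p=s['tool_pos'],r=s['tcp_rot'])
E
```

```text
time: 12.8
tool_pos: [532.0, 124.8, 197.0]
tcp_rot: [-180.0, -0.9, 18.2]
ft_force: [0.7, -0.6, -0.3]
finger_gap: 85.3
time: 13.63
tool_pos: [554.5, -38.4, 155.9]
tcp_rot: [-179.8, -0.3, 29.8]
ft_force: [0.2, 1.4, 0.9]
finger_gap: 85.3
at [554.5 -38.4 155.9] [-179.8   -0.3   29.8] delta [ 20.5 -68.6 -55.9] turn -5.2 t 13.63
[-0.14, 0.58, 0.47, -0.19],[-0.14, 0.58, 0.47, -0.19],[-0.15, 0.58, 0.47, -0.19],[-0.16, 0.57, 0.47, -0.19],[-0.17, 0.57, 0.47, -0.19],[-0.18, 0.57, 0.47, -0.19],
```

View pics/w4.png

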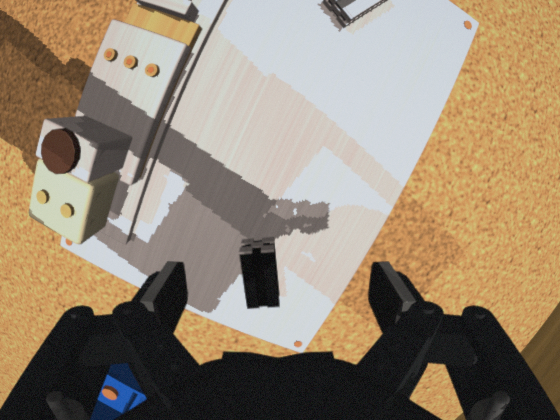

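The long bar's top face spans about (242,251), (274,248), (279,305), (248,308), between the open jaws. The stage is well off to the left.

```bash
python3 - <<'E'
from h import *
f=np.load('w4.npz');P=wun([[242,251],[274,248],[279,305],[248,308]],48,f['p'],f['r']);print(P.round(1),P.mean(0))
d=P[0]+P[1]-P[2]-P[3];print(np.degrees(np.arctan2(-d[0],d[1])))
E
python3 -m pendant '[[[-0.14,0.58,0.47,-0.19],[-0.14,0.58,0.47,-0.19],[-0.15,0.58,0.47,-0.19],[-0.16,0.57,0.47,-0.19],[-0.17,0.57,0.47,-0.19],[-0.1,0.4,0.3,-0.1],[0,0,0,0],[0,0,0,0],[0,0,0,0],[0,0,0,0]]]'
python3 plan.py 575 -107 60 35 4
```

```text
[[ 548.4  -88.3   48. ]
 [ 570.5  -72.4   48. ]
 [ 602.6 -119.8   48. ]
 [ 579.7 -137.    48. ]] [ 575.30586772 -104.39141692   48.        ]
33.41928337847446
time: 14.52
tool_pos: [576.5, -94.8, 101.9]
tcp_rot: [-179.8, -0.4, 35.1]
ft_force: [0.0, -0.2, -0.4]
finger_gap: 85.7
at [576.5 -94.8 101.9] [-179.8   -0.4   35.1] delta [ -1.5 -12.2 -41.9] turn 0.1 t 14.52
[-0.1, 0.11, 0.52, 0.01],[-0.1, 0.11, 0.52, 0.01],[-0.1, 0.11, 0.52, 0.01],[-0.1, 0.11, 0.52, 0.01],
```

```bash
python3 -m pendant '[[[-0.1,0.1,0.5,0.05],[-0.1,0.1,0.5,0.05],[-0.1,0.1,0.5,0],[-0.1,0.1,0.4,0],[0,0,0,0],[0,0,0,0],[0,0,0,0],[0,0,0,0],[0,0,0,0],[0,0,0,0]]]'
python3 plan.py 575 -106 22.5 34.5 6
```

```text
time: 15.35
tool_pos: [574.5, -105.3, 60.6]
tcp_rot: [-179.8, -0.5, 34.6]
ft_force: [-0.8, 0.2, -0.0]
finger_gap: 85.3
at [ 574.5 -105.3   60.6] [-179.8   -0.5   34.6] delta [  0.5  -0.7 -38.1] turn 0.1 t 15.35
[0.0, 0.01, 0.32, 0.0],[0.0, 0.01, 0.32, 0.0],[0.0, 0.01, 0.32, 0.0],[0.0, 0.01, 0.32, 0.0],[0.0, 0.01, 0.32, 0.0],[0.0, 0.01, 0.32, 0.0],
```

```bash
python3 -m pendant '[[[0,0,0.36,0],[0,0,0.36,0],[0,0,0.36,0],[0,0,0.36,0],[0,0,0.32,0],[0,0,0,0],[0,0,0,0],[0,0,0,0],[0,0,0,0],[0,0,0,0]]]'
python3 plan.py 575 -106 22.5 34.5 6
```

```text
time: 16.18
tool_pos: [574.7, -104.7, 21.5]
tcp_rot: [-179.8, -0.5, 34.6]
ft_force: [0.5, 0.1, 0.1]
finger_gap: 85.5
at [ 574.7 -104.7   21.5] [-179.8   -0.5   34.6] delta [ 0.3 -1.3  1. ] turn 0.1 t 16.18
[-0.0, 0.01, -0.01, 0.01],[-0.0, 0.01, -0.01, 0.01],[-0.0, 0.01, -0.01, 0.01],[-0.0, 0.01, -0.01, 0.01],[-0.0, 0.01, -0.01, 0.01],[-0.0, 0.01, -0.01, 0.01],
```

```bash
python3 -m pendant '[[[0,0,0,0],[0,0,0,0],[0,0,0,0],[0,0,0,0],[0,0,0,0],[0,0,0,0],[0,0,0,0],[0,0,0,0],[0,0,0,0],[0,0,0,0]]]' -1 60
python3 -m pendant '[[[0,0,-0.3,0],[0,0,-0.6,0],[0,0,-0.9,0],[0,0,-0.9,0],[0,0,-0.9,0],[0,0,-0.9,0],[0,0,-0.9,0],[0,0,-0.9,0],[0,0,-0.9,0],[0,0,-0.9,0]]]'
python3 plan.py 489 355 200 2 24
```

```text
time: 17.02
tool_pos: [575.9, -105.1, 23.2]
tcp_rot: [-179.9, -0.6, 34.6]
ft_force: [-0.1, -0.1, 0.0]
finger_gap: 29.1
time: 17.85
tool_pos: [571.0, -105.3, 195.1]
tcp_rot: [-179.6, -0.3, 34.6]
ft_force: [0.6, 0.2, -0.2]
finger_gap: 28.8
at [ 571.  -105.3  195.1] [-179.6   -0.3   34.6] delta [-82.  460.3   4.9] turn 32.6 t 17.85
[0.4, -0.89, -0.01, 0.3],[0.38, -0.9, -0.01, 0.3],[0.36, -0.9, -0.01, 0.3],[0.34, -0.91, -0.01, 0.3],[0.32, -0.92, -0.01, 0.3],[0.3, -0.93, -0.01, 0.3],[0.27, -0.93, -0.01, 0.3],[0.25, -0.94, -0.01, 0.3],[0.23, -0.95, -0.01, 0.3],[0.21, -0.95, -0.01, 0.3],[0.18, -0.96, -0.01, 0.3],[0.16, -0.96, -0.01, 0.3],[0.14, -0.96, -0.01, 0.3],[0.12, -0.97, -0.01, 0.3],[0.09, -0.97, -0.01, 0.3],[0.07, -0.97, -0.01, 0.3],[0.05, -0.97, -0.01, 0.3],[0.02, -0.97, -0.01, 0.3],[0.0, -0.97, -0.01, 0.3],[-0.02, -0.97, -0.01, 0.3],[-0.05, -0.97, -0.01, 0.3],[-0.07, -0.97, -0.01, 0.3],[-0.09, -0.97, -0.01, 0.3],[-0.11, -0.97, -0.01, 0.3],
```

```bash
python3 -m pendant '[[[0.4,-0.89,0,0.3],[0.38,-0.9,0,0.3],[0.36,-0.9,0,0.3],[0.34,-0.91,0,0.3],[0.32,-0.92,0,0.3],[0.3,-0.93,0,0.3],[0.27,-0.93,0,0.3],[0.25,-0.94,0,0.3],[0.23,-0.95,0,0.3],[0.21,-0.95,0,0.3]]]'
python3 -m pendant '[[[0.18,-0.96,0,0.3],[0.16,-0.96,0,0.3],[0.14,-0.96,0,0.3],[0.12,-0.97,0,0.3],[0.09,-0.97,0,0.3],[0.07,-0.97,0,0.3],[0.05,-0.97,0,0.3],[0.02,-0.97,0,0.3],[0,-0.97,0,0.3],[0,0,0,0]]]'
python3 plan.py 489 350 180 2 6
python3 - <<'E'
from h import *
s=sense()
cv2.imwrite('pics/w5.png',snapshot('wrist')[:,:,::-1]);np.savez('w5.npz',p=s['tool_pos'],r=s['tcp_rot'])
E
```

```text
time: 18.68
tool_pos: [541.1, 89.1, 217.8]
tcp_rot: [179.7, -1.4, 19.9]
ft_force: [0.1, 0.2, -0.5]
finger_gap: 29.0
time: 19.52
tool_pos: [511.2, 274.1, 231.8]
tcp_rot: [-179.8, -2.0, 6.9]
ft_force: [0.3, -0.6, -1.2]
finger_gap: 29.1
at [511.2 274.1 231.8] [-179.8   -2.     6.9] delta [-22.2  75.9 -51.8] turn 4.9 t 19.52
[-0.11, -0.65, 0.43, 0.18],[-0.12, -0.65, 0.43, 0.18],[-0.13, -0.65, 0.43, 0.18],[-0.14, -0.64, 0.43, 0.18],[-0.14, -0.64, 0.43, 0.18],[-0.15, -0.64, 0.43, 0.18],
```

View pics/w5.png

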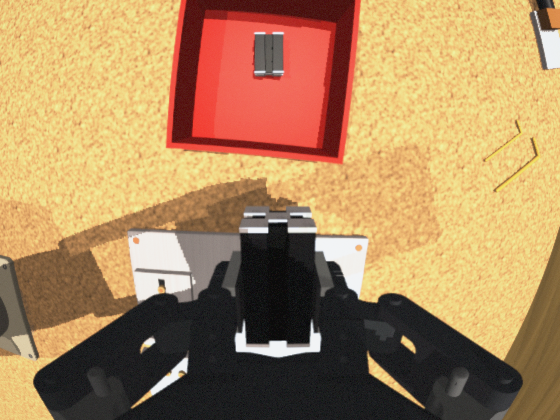

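The short bar lies in the far half of the bin at (269,54), and the long bar is held firmly. I'll put it in the near half.

```bash
python3 -m pendant '[[[-0.11,-0.65,0.43,0.18],[-0.12,-0.65,0.43,0.18],[-0.13,-0.65,0.43,0.18],[-0.14,-0.64,0.43,0.18],[-0.14,-0.64,0.43,0.18],[-0.1,-0.4,0.2,0.1],[0,0,0,0],[0,0,0,0],[0,0,0,0],[0,0,0,0]]]'
python3 plan.py 489 351 50 2 9
```

```text
time: 20.4
tool_pos: [495.4, 339.4, 191.2]
tcp_rot: [-179.8, -2.5, 2.3]
ft_force: [-1.0, -0.2, -1.2]
finger_gap: 29.1
at [495.4 339.4 191.2] [-179.8   -2.5    2.3] delta [  -6.4   11.6 -141.2] turn 0.3 t 20.4
[-0.03, -0.07, 0.78, 0.01],[-0.03, -0.07, 0.78, 0.01],[-0.03, -0.07, 0.78, 0.01],[-0.03, -0.07, 0.78, 0.01],[-0.03, -0.07, 0.78, 0.01],[-0.03, -0.07, 0.78, 0.01],[-0.03, -0.07, 0.78, 0.01],[-0.03, -0.07, 0.78, 0.01],[-0.03, -0.07, 0.78, 0.01],
```

```bash
python3 -m pendant '[[[-0.08,-0.2,0.4,0],[-0.08,-0.2,0.6,0],[-0.08,-0.15,0.6,0],[-0.08,-0.05,0.6,0],[-0.08,0,0.6,0],[-0.05,0,0.5,0],[0,0,0,0],[0,0,0,0],[0,0,0,0],[0,0,0,0]]]'
python3 plan.py 489 351 48 2 6
```

```text
time: 21.23
tool_pos: [487.7, 350.2, 116.2]
tcp_rot: [-179.9, -2.3, 2.2]
ft_force: [-0.5, 0.1, -0.4]
finger_gap: 29.3
at [487.7 350.2 116.2] [-179.9   -2.3    2.2] delta [  1.3   0.8 -68.2] turn 0.2 t 21.23
[0.01, -0.01, 0.57, 0.01],[0.01, -0.01, 0.57, 0.01],[0.01, -0.01, 0.57, 0.01],[0.01, -0.01, 0.57, 0.01],[0.01, -0.01, 0.57, 0.01],[0.01, -0.01, 0.57, 0.01],
```

```bash
python3 -m pendant '[[[-0.02,0,0.55,0],[-0.02,0,0.55,0],[-0.02,0,0.55,0],[-0.02,0,0.55,0],[-0.02,0,0.55,0],[0,0,0.45,0],[0,0,0,0],[0,0,0,0],[0,0,0,0],[0,0,0,0]]]'
python3 -m pendant '[[[0,0,0,0],[0,0,0,0],[0,0,0,0],[0,0,0,0],[0,0,0,0],[0,0,0,0],[0,0,-0.3,0],[0,0,-0.7,0],[0,0,-1,0],[0,0,-1,0]]]' 0.2
python3 -m pendant '[[[0,0,-1,0],[0,0,-1,0],[0,0,-1,0],[0,0,-1,0],[0,0,-0.8,0],[0,0.5,0,0],[0,1,0,0],[0,1,0,0],[0,1,0,0],[0,1,0,0]]]'
python3 - <<'E'
from h import *
s=sense();print(s['time'])
cv2.imwrite('pics/w6.png',snapshot('wrist')[:,:,::-1])
cv2.imwrite('pics/t6.png',snapshot('top')[:,:,::-1])
E
```

```text
time: 22.07
tool_pos: [489.0, 350.4, 45.5]
tcp_rot: [-179.9, -2.4, 2.2]
ft_force: [-0.5, -0.1, -0.5]
finger_gap: 28.6
time: 22.9
tool_pos: [485.2, 349.4, 107.8]
tcp_rot: [-179.9, -2.2, 2.2]
ft_force: [0.0, 0.8, -0.2]
finger_gap: 51.4
time: 23.73
tool_pos: [486.2, 259.1, 224.9]
tcp_rot: [-179.4, -3.2, 2.5]
ft_force: [-0.0, -0.2, 1.6]
finger_gap: 51.4
23.7333
```

View pics/w6.png

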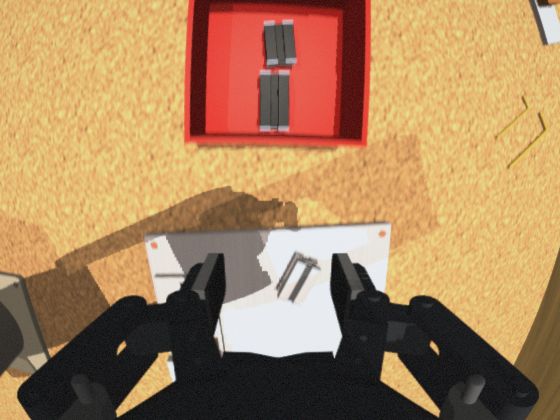

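View pics/t6.png

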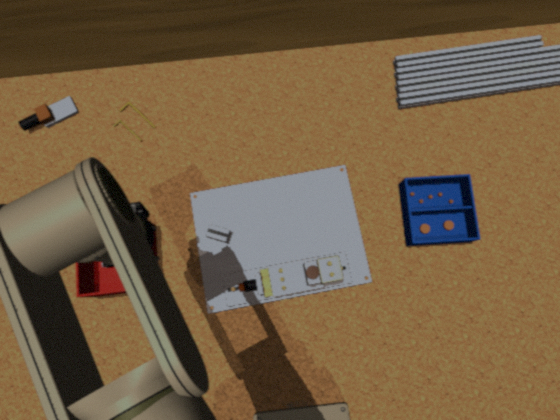

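Both offcuts lie flat in the bin, at (280,44) and (274,100) in the wrist view. Silver is still at (219,236) in the top view, and the gripper is clear of everything. I'll let the arm settle for one call, then hand in.

```bash
python3 -m pendant '[[[0,0,0,0],[0,0,0,0],[0,0,0,0],[0,0,0,0],[0,0,0,0],[0,0,0,0],[0,0,0,0],[0,0,0,0],[0,0,0,0],[0,0,0,0]]]'
python3 -c "
from bench import *
print(hand_in())"
```

```text
time: 24.67
tool_pos: [485.2, 259.3, 223.5]
tcp_rot: [-179.5, -3.0, 2.5]
ft_force: [-0.2, 0.6, -1.1]
finger_gap: 51.2
the job is handed in; nothing more can be done
None
```

Both black offcuts are in the red scrap bin. I picked up the short one first, then the long one, lowered each into the bin and released it there. I handed the job in at about 24.7 s of the 51 s allowed.

- **Offcuts:** the last wrist picture shows both lying flat on the bin floor, side by side.
- **Silver piece:** it is at the same spot in the top picture as at the start, around pixel (219,236). I compared this by eye and did not measure the shift in mm.
- **Robot:** the gripper was empty, about 220 mm above the table and touching nothing. The force readings after each move stayed under 2 N.

No check failed. The camera views differed by up to about 3 mm on the bars' positions. For the short bar's angle, the side view disagreed with the top view by about 10°; I used the top view, which the wrist picture confirmed.

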